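# Hold a parts feeder's gate open with its cam lever over a catch dish

## Task

Set the open metal dish on the table under the lip of the parts feeder's chute while the gate is still shut, and let go of the dish. Then take the black crank handle of the cam lever, swing the lever up until it stands straight up, where the cam lifts the gate highest, so that all three round spacers roll into the dish. Finish while still holding the handle there against its spring, with the dish standing on the table; leave the other things on the table alone.

Things in the scene. Friction and masses are not known exactly. Their poses are not given: they have to be found in the camera images.
- feeder: Fixed parts feeder, 163 mm high: sloping channel on a foot plate, portal with a gate (62 mm wide in y, 28 in x). Origin on the table below the gate; x axis up the chute (lip at -x), cam and lever on its -y side, z up. Chute floor 62 mm high at the gate. Foot plate at x = 40 to 150 mm, 104 mm wide; below lip and gate 50 mm is clear above the table.
- chute_lip (a point): Middle of the front edge of the chute floor, 56 mm above the table and 21 mm in front of the gate; axes as the feeder's. The spacers roll off it toward the feeder's -x and land 0 to 70 mm in front of it.
- cam_pivot (a point): Point on the cam lever's turning axis (which runs along the feeder's y), 100 mm above the table, 90 mm to the feeder's -y of the gate's middle, in the plane in which the middle of the crank handle swings.
- cam_lever (a joint): Lever angle, rad. 0 (always the start): at its stop, laid back to the feeder's +x, 80 degrees off upright, gate shut. 1.4: straight up, cam lobe up, gate highest (21 mm). End stop 2.0, leaning to -x, gate lower again. Grows as the lever swings up and over to -x. A spring turns it back, 1.5 N at the handle at 0, 2.6 N at 1.4; let go, it falls back.
- crank_handle: Black round handle bar, 14 mm thick, along the feeder's y, 100 mm from the lever's turning axis. Origin at the middle of its grip, 117 mm above the table at the start, 200 mm when upright; its y axis lies along the bar, about which it turns freely on the lever. The lever arm joins it 32 to 40 mm from the origin on the feeder's +y side; an 18 mm end collar lies 27 mm off on the -y side.
- dish: Loose open-topped aluminium catch dish, 96 x 72 mm outside, walls 3 mm thick and 40 mm high (the front wall 56 mm), floor 10 mm thick, about 120 g. Origin at the centre of its underside; z up; its front is at -x, where a black grip bar, 14 mm wide in y and 14 mm high (z = 30 to 44 mm), sticks out from x = -48 to -102 mm.
- spacer_0: Loose aluminium round spacer, a 16 mm x 30 mm cylinder, 20 g, origin at its centre, its axis along its y; lies across the chute, first behind the gate.
- spacer_1: The same spacer, second behind the gate.
- spacer_2: The same spacer, third behind the gate.
- pliers_redgrip: Bystander: small pliers with red handles, 56 x 103 x 12 mm, lying flat; origin at the centre of the underside.
- driver_yellow: Bystander: screwdriver with yellow handle, 22 x 180 x 19 mm, lying; origin at the centre of the underside.
- usb_drive: Bystander: small blue stick, 18 x 53 x 8 mm, lying; origin at the centre of the underside.

How it is judged:
By the outcome, as a careful person would: the job done as asked, in the order asked, and still so for the second after the job is handed in, while the arm keeps its last pose, push and grip.
It also fails if it takes over 58 s, if anything falls off the work surface, if the arm or the gripper's body presses on something with over 40 N, if the wrist force passes 120 N, or if a joint passes its speed limit or range.

## Robot

A 7-joint arm with a two-finger parallel gripper is mounted at the origin on a cart in front of the work surface, level with it; the furniture and walls round the work are solid. World frame = base frame: x ahead of the robot, y to its left, z up, the work surface at z = 0. Lengths are in m, angles in rad, forces in N, time in s.
With the tool pointing down it reaches from about 0.4 to 0.9 m from the base axis. Payload 5.5 kg.
Tool frame: the origin (TCP) lies on the centre line of the jaws, within the pads' length; the fingertips stand 14 mm ahead of it and the grasp point (between the pads) lies 5 mm behind it; z points along the fingers, y is the direction in which the jaws open and shut (so a half turn about z gives the same grasp; the last joint's range is limited). The gripper opens to 92 mm and grips with 3 to 60 N. Pads are 19 mm wide; open, the fingers measure 130 mm over their backs; the gripper's body (75 mm by 190 mm) begins 47 mm behind the grasp point.
Start: joints at [1.495, 0.501, -0.427, 1.55, 0.221, 1.138, -0.21], TCP at [0.216, -0.613, 0.206] pointing down, gripper open.
Joint ranges: [-2.88, 2.88], [-0.31, 2.03], [-1.54, 1.56], [0.2, 2.42], [-1.41, 4.55], [0.19, 2.02], [-2.57, 2.57]. Speed limits (rad/s): [2.57, 2.57, 3.14, 3.14, 3.14, 3.14, 3.14].

## Interface

Orientations are given as a unit quaternion [w, x, y, z].
In Python, from cell import robot gives the robot as it stands. Calls block until the motion is done:
- robot.move_pose(position, orientation): joint-space move of the TCP to a pose.
- robot.line_to(position, rate=0.15, frame=None, force_limit=None): straight line of the TCP; frame=None keeps the orientation; rate is the mean speed in m/s. With force_limit (N) it stops when the force on the tool has changed by that much, and returns True; else False.
- robot.goto_joints(angles): joint-space move.
- robot.open_gripper() and robot.close_gripper(): open the fingers fully, or close them until they stop; the grip force is fixed at half the most.
- robot.pause(seconds).
- robot.ik(position, orientation): joint angles nearest the present ones, or None.
- robot.observe(): the state.
- robot.camera(name): name is "scene" or "top" or "wrist"; returns a dict with "image" (480x640x3 uint8, blue, green, red), "z_map" (480x640 float32, m along the optical axis (not along the pixel's ray), 0 where there is no reading), "fov_y" (degrees; the focal length in pixels is half the picture's height over the tangent of half this angle, whatever the lens; pixels are square), "cx", "cy" (the principal point, pixels), "xyz" and "orientation" of the camera in the world. Camera axes: x right, y up, looking along -z (the intrinsics and any distortion apply to the point x, -y, -z); pixel columns grow to the right and rows downward; lengths in m; the calibration is good to about 2 mm. A picture is of the moment at which its call begins.
A pose or a line that the arm cannot do raises robot.Unreachable and nothing moves.
- robot.finish_job(): hands the job in, once; it reports no verdict.
The state is a dict: "t": time; "joint_positions": joint angles; "joint_velocities": joint speeds; "joint_efforts": joint torques, N m; "eef_pos": TCP position; "eef_rot": TCP orientation; "contact_force": force on the tool from outside, world axes, zero at the start; "wrist_torque": the same for the moment, N m; "opening": finger opening in m.
Only numpy, scipy, OpenCV 4.12 (cv2) and the standard library are available. Lean on these libraries where they do the work, as an engineer would, in place of code of your own. Each camera call takes 0.05 s, during which the arm holds its last target.

## Working session

There is one attempt and no reset: what is moved stays moved. The work goes in short steps, each a Python script; the robot and the scene stay as the last script left them, time stands still between calls to the robot, and variables do not carry over. Pictures are saved under pics/ and viewed, and the job is handed in when it is done.

```bash
ls; mkdir -p pics; python3 - <<'E'
from cell import robot
import cv2,numpy as np
for n in ["scene","top","wrist"]:
    c=robot.camera(n); cv2.imwrite(f"pics/{n}0.png",c["image"])
    print(n,{k:v for k,v in c.items() if k not in("image","z_map")})
    np.savez(f"/tmp/{n}0.npz",**c)
s=robot.observe();print(s)
E
```

```text
pics
scene {'fov_y': 47.827033667623425, 'cx': 319.24983993692234, 'cy': 241.02011763477194, 'xyz': array([ 0.32939973, -0.60800311,  1.15780068]), 'orientation': array([ 0.96038159,  0.24144246, -0.02810691, -0.13631856])}
top {'fov_y': 52.71561409169457, 'cx': 316.1364965891926, 'cy': 242.47794278583834, 'xyz': array([ 0.31562535, -0.04726392,  1.01521341]), 'orientation': array([-0.6951197 , -0.05935428,  0.06364107,  0.71360738])}
wrist {'fov_y': 60.159587185453326, 'cx': 324.51702805293957, 'cy': 240.4610504065558, 'xyz': array([ 0.2856389 , -0.58806986,  0.38370917]), 'orientation': array([ 0.80839377, -0.11241445,  0.08004133, -0.57223762])}
{'t': 0.15, 'joint_positions': array([ 1.49518724,  0.50166959, -0.42683587,  1.55119913,  0.22078748,
        1.13830516, -0.21032954]), 'joint_velocities': array([ 0.00081811, -0.00290772, -0.00141928, -0.00208989,  0.00212669,
        0.00026089, -0.00022829]), 'joint_efforts': array([-6.81638587e-03, -5.67106175e+01, -5.82536459e+00, -2.79453582e+01,
       -6.87309285e-02,  2.65149231e-02,  1.30098024e-04]), 'eef_pos': array([ 0.21582551, -0.61251226,  0.20469847]), 'eef_rot': array([-7.62025472e-04,  9.85684259e-01,  1.68599978e-01, -9.02924177e-05]), 'contact_force': array([-0.30123065, -0.92780843, -0.98060667]), 'wrist_torque': array([0.01884958, 0.02401163, 0.00316051]), 'opening': 0.09193710425016752}
```

View pics/scene0.png

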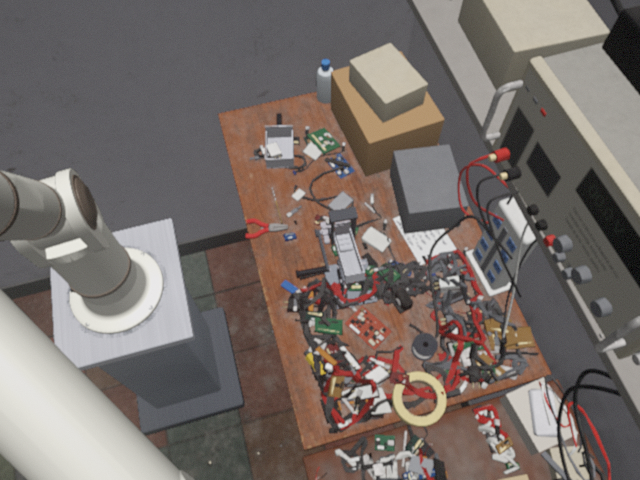

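View pics/top0.png

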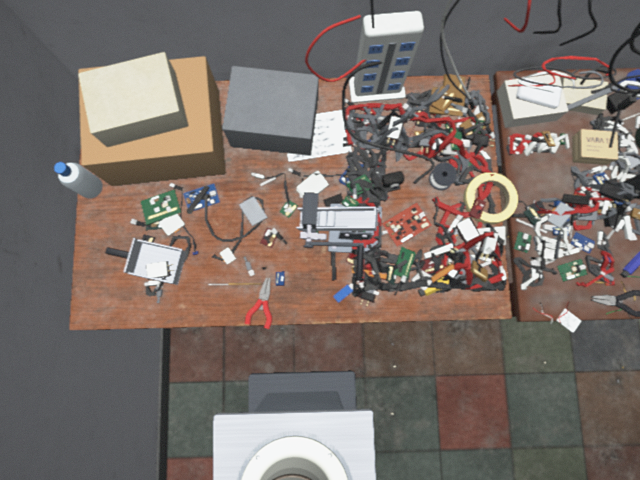

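View pics/wrist0.png

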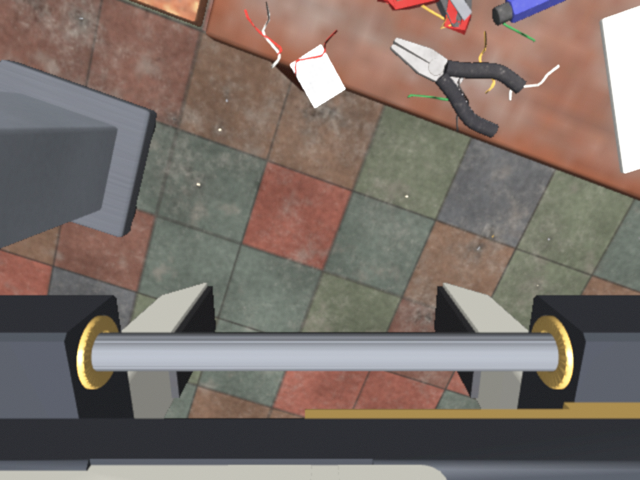

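The top view shows the dish at about (153,260) with its grip bar pointing left. The feeder is at about (340,220) with its lip to the left, and the lever and black handle are near (333,262). I'll zoom in next.

```bash
cat > h.py <<'E'
import numpy as np,cv2
from scipy.spatial.transform import Rotation as R
def rot(q): return R.from_quat([q[1],q[2],q[3],q[0]])
def f(c): return 240/np.tan(np.radians(float(c["fov_y"]))/2)
def ray(c,u,v):
    d=np.array([(u-c["cx"])/f(c),-(v-c["cy"])/f(c),-1.]); return rot(c["orientation"]).apply(d)
def onz(c,u,v,z):
    d=ray(c,u,v);o=np.array(c["xyz"]); return o+d*(z-o[2])/d[2]
def dep(c,u,v):
    return np.array(c["xyz"])+ray(c,u,v)*float(c["z_map"][int(round(v)),int(round(u))])
def cloud(c):
    v,u=np.mgrid[0:480,0:640]; d=np.stack([(u-c["cx"])/f(c),-(v-c["cy"])/f(c),-np.ones(u.shape)],-1)
    return rot(c["orientation"]).apply((d*c["z_map"][...,None]).reshape(-1,3)).reshape(480,640,3)+c["xyz"]
def proj(c,p):
    q=rot(c["orientation"]).inv().apply(np.asarray(p)-c["xyz"]); return np.array([c["cx"]+f(c)*q[...,0]/-q[...,2],c["cy"]-f(c)*q[...,1]/-q[...,2]]).T
def load(n): return dict(np.load(f"/tmp/{n}.npz"))
E
python3 - <<'E'
from h import *
c=load("top0")
a=c["image"][225:305,90:190];b=c["image"][170:310,270:410]
cv2.imwrite("pics/td.png",cv2.resize(a,None,fx=7,fy=7,interpolation=cv2.INTER_CUBIC))
cv2.imwrite("pics/tf.png",cv2.resize(b,None,fx=4.2,fy=4.2,interpolation=cv2.INTER_CUBIC))
s=load("scene0")
cv2.imwrite("pics/sf.png",cv2.resize(s["image"][110:310,230:430],None,fx=3,fy=3,interpolation=cv2.INTER_CUBIC))
X=cloud(c)
print((c["z_map"]>0).mean(),(s["z_map"]>0).mean())
for u,v in [(110,210),(250,300),(225,235)]: print(u,v,X[v,u])
print(onz(c,153,260,0),onz(c,340,220,.06))
E
```

```text
0.9963444010416667 0.9960091145833333
110 210 [5.76487402e-01 3.85299349e-01 9.69316593e-05]
250 300 [ 0.37612963  0.08527553 -0.00094111]
225 235 [ 0.51591123  0.13851485 -0.00273743]
[0.46551642 0.28959717 0.        ] [ 0.52842263 -0.10472213  0.06      ]
```

View pics/td.png

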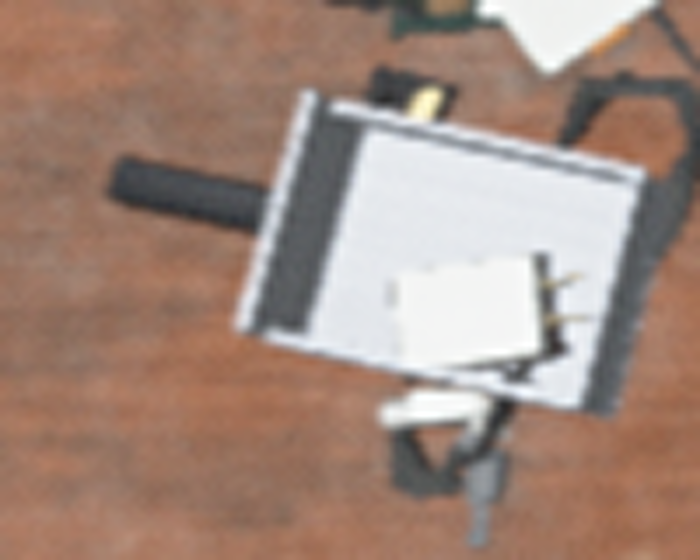

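View pics/tf.png

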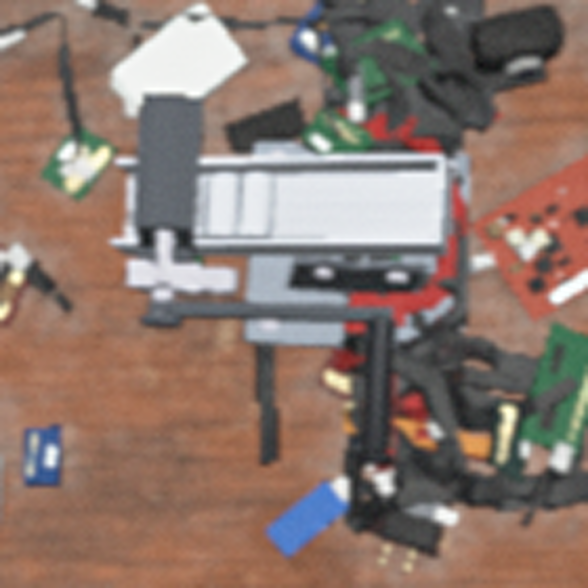

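View pics/sf.png

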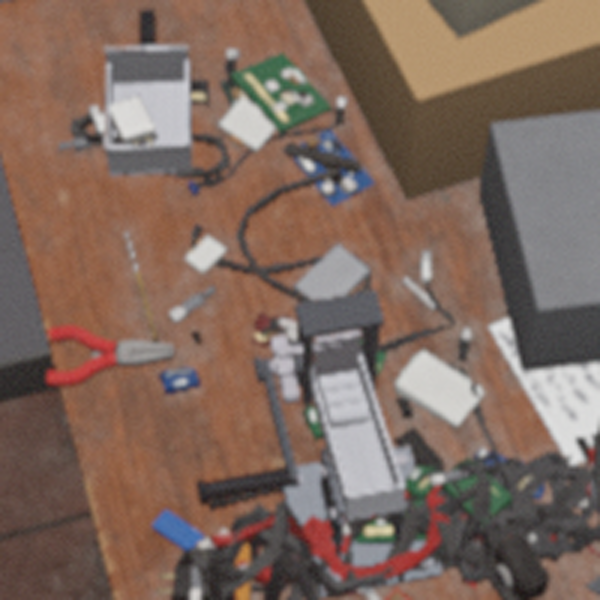

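The dish crop is clear. Its grip bar points left in the picture, and a white clutter item shows in its floor. In the feeder crop, the lip is at about x=120, the portal at about 170, and the handle bar runs along (375, 330–470). Next I'll use depth to measure positions.

```bash
python3 - <<'E'
from h import *
c=load("top0");X=cloud(c)
np.set_printoptions(precision=4,suppress=True)
def D(u,v): return (90+u/7,225+v/7)
def F(u,v): return (270+u/4.2,170+v/4.2)
print("dish")
for n,(u,v),z in [("FL",(310,92),.056),("FR",(243,330),.056),("BL",(643,172),.04),("BR",(608,410),.04),("gtip",(112,178),.044)]:
    print(n,onz(c,*D(u,v),z))
for n,p in [("floor",(470,200)),("white",(470,310)),("front inside",(310,200)),("bar",(180,190)),("bar2",(140,185))]: print(n,dep(c,*D(*p)))
print("feeder")
for n,p in [("portal",(170,150)),("portal-t",(170,105)),("sp0",(225,205)),("sp1",(257,205)),("floor",(350,200)),("wallL",(300,160)),("wallR",(300,243)),("pivot",(165,310)),("arm",(270,312)),("bar1",(376,350)),("bar2",(376,400)),("bar3",(374,440)),("bar4",(370,470)),("foot",(290,320))]: print(n,dep(c,*F(*p)))
E
```

```text
dish
FL [0.5026 0.31   0.056 ]
FR [0.4343 0.3263 0.056 ]
BL [0.4795 0.2183 0.04  ]
BR [0.4105 0.2269 0.04  ]
gtip [0.4811 0.3707 0.044 ]
floor [0.4772 0.2776 0.0113]
white [0.4429 0.2735 0.021 ]
front inside [0.4746 0.3166 0.035 ]
bar [0.4766 0.3499 0.0465]
bar2 [0.4785 0.3616 0.0462]
feeder
portal [ 0.5321 -0.046   0.1677]
portal-t [ 0.5532 -0.0465  0.1636]
sp0 [ 0.5262 -0.071   0.0846]
sp1 [ 0.5248 -0.0858  0.0888]
floor [ 0.5273 -0.1298  0.0835]
wallL [ 0.5436 -0.106   0.0981]
wallR [ 0.5041 -0.1046  0.0993]
pivot [ 0.474  -0.0418  0.1017]
arm [ 0.4701 -0.0891  0.1117]
bar1 [ 0.45   -0.1351  0.1225]
bar2 [ 0.4274 -0.134   0.1244]
bar3 [ 0.4098 -0.1324  0.1238]
bar4 [ 0.4081 -0.1419 -0.0028]
foot [ 0.4832 -0.1037  0.0101]
```

```bash
python3 - <<'E'
from h import *
np.set_printoptions(precision=4,suppress=True)
for n in ["top0","scene0"]:
    c=load(n);X=cloud(c).reshape(-1,3)
    def box(m,name):
        P=X[m].astype(np.float32); 
        if len(P)<5: print(name,len(P));return
        r=cv2.minAreaRect(P[:,:2]*1000);print(n,name,len(P),r,np.median(P[:,2]))
    roi=(X[:,0]>.47)&(X[:,0]<.6)&(X[:,1]>-.2)&(X[:,1]<.0)
    box(roi&(X[:,2]>.155)&(X[:,2]<.18),"portal")
    b=(X[:,0]>.39)&(X[:,0]<.462)&(X[:,1]>-.17)&(X[:,1]<-.1)&(X[:,2]>.105)&(X[:,2]<.14)
    box(b,"bar")
    a=(X[:,0]>.462)&(X[:,0]<.485)&(X[:,1]>-.17)&(X[:,1]<-.02)&(X[:,2]>.09)&(X[:,2]<.14)
    box(a,"arm")
    # channel walls 
    w=roi&(X[:,1]<-.065)&(X[:,2]>.06)&(X[:,2]<.14)&(X[:,0]>.495); box(w,"channel")
    d=(X[:,0]>.38)&(X[:,0]<.53)&(X[:,1]>.19)&(X[:,1]<.335)&(X[:,2]>.033)&(X[:,2]<.07); box(d,"dish")
    d=(X[:,0]>.38)&(X[:,0]<.53)&(X[:,1]>.335)&(X[:,1]<.4)&(X[:,2]>.033)&(X[:,2]<.07); box(d,"grip")
c=load("top0");F=lambda u,v:(270+u/4.2,170+v/4.2)
# lip front floor corners ends of side walls, wall lines
for p,z in [((143,97),.163),((202,98),.163),((195,232),.163),((137,228),.163)]: print(onz(c,*F(*p),z))
E
```

```text
top0 portal 506 ((529.865966796875, -44.78014373779297), (28.016237258911133, 60.66521453857422), 85.1086654663086) 0.16286485
top0 bar 255 ((430.84954833984375, -135.5834503173828), (15.122017860412598, 62.2470588684082), 83.60421752929688) 0.12169101
top0 arm 363 ((474.42230224609375, -85.69830322265625), (119.22557067871094, 18.723703384399414), 86.40048217773438) 0.11122677
top0 channel 1453 ((520.1090087890625, -119.33195495605469), (110.7588119506836, 48.44355010986328), 84.40875244140625) 0.08801142
top0 dish 460 ((460.1556091308594, 280.7879638671875), (112.59550476074219, 72.40026092529297), 76.03436279296875) 0.040082727
top0 grip 129 ((477.7668151855469, 352.976806640625), (39.638694763183594, 13.872631072998047), 75.98950958251953) 0.042382315
scene0 portal 350 ((531.229248046875, -45.552391052246094), (29.83797836303711, 60.05340576171875), 84.17046356201172) 0.1631898
scene0 bar 193 ((431.33929443359375, -136.1710205078125), (15.35486125946045, 60.489166259765625), 86.4682388305664) 0.12166939
scene0 arm 217 ((474.92645263671875, -88.3409423828125), (115.85137939453125, 17.98505210876465), 86.05717468261719) 0.112490505
scene0 channel 973 ((522.3385009765625, -121.3311767578125), (112.50634765625, 54.005550384521484), 89.45484161376953) 0.08778479
scene0 dish 320 ((460.7123107910156, 279.34661865234375), (113.80551147460938, 72.54289245605469), 76.09972381591797) 0.040202036
scene0 grip 52 ((479.79681396484375, 353.449951171875), (34.54058837890625, 11.238779067993164), 76.81283569335938) 0.043246385
[ 0.5572 -0.0349  0.163 ]
[ 0.5561 -0.0604  0.163 ]
[ 0.4969 -0.0558  0.163 ]
[ 0.4993 -0.031   0.163 ]
```

```bash
cat >> h.py <<'E'
def down(ydir,tilt=None):
    y=np.array([ydir[0],ydir[1],0]);y/=np.linalg.norm(y);z=np.array([0,0,-1.]);x=np.cross(y,z)
    q=R.from_matrix(np.c_[x,y,z]).as_quat();return np.array([q[3],q[0],q[1],q[2]])
G=np.array([.5305,-.045]);a=np.radians(-95);xf=np.array([np.cos(a),np.sin(a)]);yf=np.array([-xf[1],xf[0]])
def fw(x,y,z): return np.r_[G+x*xf+y*yf,z]
Dc=np.array([.4577,.2705]);b=np.radians(-104);xd=np.array([np.cos(b),np.sin(b)]);yd=np.array([-xd[1],xd[0]])
def dw(x,z): return np.r_[Dc+x*xd,z]
E
python3 - <<'E'
from h import *; from cell import robot
np.set_printoptions(precision=2,suppress=True)
for s in (1,-1):
    for n,p,q in [("way",[.5,.0,.35],down(s*yf)),("pre",dw(-.07,.15),down(s*yd)),("grip",dw(-.07,.032),down(s*yd)),("lift",dw(-.07,.08),down(s*yd)),("pl0",fw(-.18,0,.08),down(s*yf)),("pl",fw(-.126,0,.032),down(s*yf)),
      ("h0pre",fw(.0985,-.09,.22),down(s*xf)),("h0",fw(.0985,-.09,.112),down(s*xf)),("h1",fw(.05,-.09,.18),down(s*xf)),("h2",fw(0,-.09,.195),down(s*xf)),("h3",fw(-.03,-.09,.195),down(s*xf))]:
        print(s,n,p,robot.ik(p,q))
E
```

```text
1 way [0.5, 0.0, 0.35] [ 1.1   0.36 -1.44  1.7   0.36  1.4  -0.48]
1 pre [0.47 0.34 0.15] [ 0.2   0.82 -1.3   1.76  0.83  1.25 -1.57]
1 grip [0.47 0.34 0.03] [ 0.1   0.89 -1.09  1.83  0.93  1.04 -1.62]
1 lift [0.47 0.34 0.08] [ 0.1   0.79 -1.09  1.81  0.8   1.06 -1.54]
1 pl0 [0.55 0.13 0.08] [ 0.45  0.71 -1.01  1.86  0.72  0.99 -0.96]
1 pl [0.54 0.08 0.03] [ 0.36  0.64 -0.71  1.92  0.58  0.79 -0.77]
1 h0pre [ 0.43 -0.14  0.22] [ 0.98  0.16 -0.8   2.    0.13  1.04 -1.54]
1 h0 [ 0.43 -0.14  0.11] [ 0.85  0.32 -0.69  2.11  0.29  0.8  -1.68]
1 h1 [ 0.44 -0.09  0.18] [ 0.92  0.22 -0.87  2.06  0.2   0.95 -1.71]
1 h2 [ 0.44 -0.04  0.2 ] [ 0.95  0.22 -1.03  2.04  0.23  0.99 -1.85]
1 h3 [ 0.44 -0.01  0.2 ] [ 0.94  0.25 -1.1   2.04  0.27  1.   -1.95]
-1 way [0.5, 0.0, 0.35] None
-1 pre [0.47 0.34 0.15] [ 0.2   0.82 -1.3   1.76  0.83  1.25  1.58]
-1 grip [0.47 0.34 0.03] [ 0.19  1.07 -1.31  1.83  1.13  1.22  1.41]
-1 lift [0.47 0.34 0.08] [ 0.19  0.96 -1.31  1.81  1.    1.22  1.47]
-1 pl0 [0.55 0.13 0.08] [ 0.6   0.93 -1.3   1.86  0.98  1.19  2.  ]
-1 pl [0.54 0.08 0.03] [ 0.7   1.03 -1.31  1.92  1.11  1.18  2.01]
-1 h0pre [ 0.43 -0.14  0.22] [ 1.31  0.27 -1.21  1.99  0.29  1.07  1.46]
-1 h0 [ 0.43 -0.14  0.11] [ 1.16  0.47 -1.1   2.1   0.54  0.89  1.23]
-1 h1 [ 0.44 -0.09  0.18] [ 1.23  0.39 -1.29  2.05  0.44  1.02  1.21]
-1 h2 [ 0.44 -0.04  0.2 ] [ 1.17  0.37 -1.34  2.04  0.42  1.05  1.11]
-1 h3 [ 0.44 -0.01  0.2 ] [ 1.01  0.29 -1.19  2.04  0.32  1.02  1.14]
```

```bash
python3 - <<'E'
from h import *; from cell import robot
np.set_printoptions(precision=3,suppress=True)
robot.move_pose([.5,0,.35],down(yf)); print(robot.observe()["t"])
robot.move_pose(dw(-.07,.15),down(yd))
s=robot.observe();print(s["t"],s["joint_positions"],s["eef_pos"],s["contact_force"])
for n in ["scene","wrist"]:
    c=robot.camera(n); cv2.imwrite(f"pics/{n}1.png",c["image"]); np.savez(f"/tmp/{n}1.npz",**c)
E
```

```text
2.6
4.0667 [ 0.061  0.614 -0.993  1.763  0.578  1.087 -1.377] [0.476 0.337 0.15 ] [ 0.583 -0.108 -0.305]
```

View pics/wrist1.png

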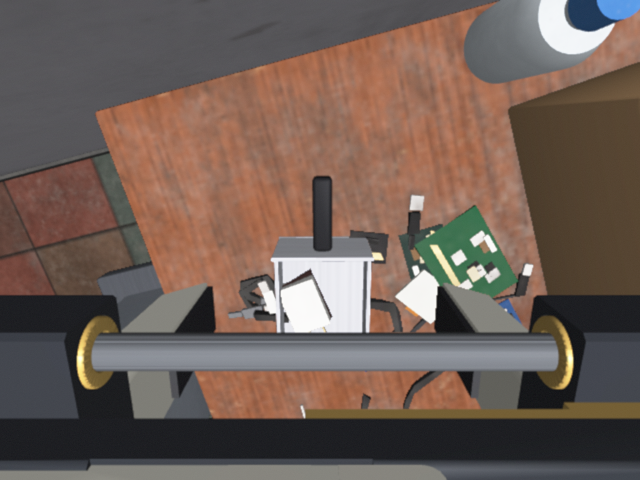

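View pics/scene1.png

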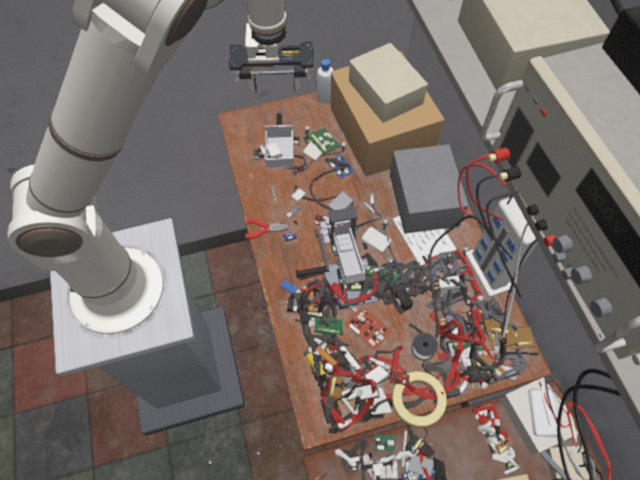

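The wrist view shows the grip bar upright at u≈322 (v 177–248), with the dish below it. I'll check it against the pose I computed.

```bash
python3 - <<'E'
from h import *
np.set_printoptions(precision=4,suppress=True)
c=load("wrist1")
for p in [(322,178),(322,240)]: print(onz(c,*p,.044))
print(dw(-.102,.044),dw(-.048,.044))
s=load("scene1");print(proj(s,np.array([[.476,.337,.15],[.476,.337,.3],dw(-.102,.044)])))
for p in [(300,300)]: print("white",dep(c,*p)); 
print("floor",dep(c,345,290))
E
```

```text
[0.4841 0.3734 0.044 ]
[0.4732 0.3305 0.044 ]
[0.4824 0.3695 0.044 ] [0.4693 0.3171 0.044 ]
[[275.7773  94.908 ]
 [270.2077  47.1076]
 [278.4717 113.749 ]]
white [0.4427 0.2819 0.0261]
floor [0.4786 0.2748 0.0104]
```

```bash
python3 - <<'E'
from h import *; from cell import robot
np.set_printoptions(precision=4,suppress=True)
def st(n):
    s=robot.observe();print(n,round(s["t"],2),s["eef_pos"],s["contact_force"],s["wrist_torque"],s["opening"])
print(robot.line_to(dw(-.07,.032),rate=.1,force_limit=8));st("down")
robot.close_gripper();st("closed")
p=robot.observe()["eef_pos"]
robot.line_to(p+[0,0,.05],rate=.1);st("lift");robot.pause(.3);st("lift")
for n in ["scene","wrist"]:
    c=robot.camera(n); cv2.imwrite(f"pics/{n}2.png",c["image"]); np.savez(f"/tmp/{n}2.npz",**c)
E
```

```text
False
down 5.5 [0.4751 0.3389 0.0327] [ 0.8793  0.138  -0.4598] [-0.0646 -0.1033  0.0404] 0.09211176418701247
closed 6.94 [0.4747 0.3384 0.032 ] [-0.0516 -0.3316  0.607 ] [-0.0013 -0.1115  0.0011] 0.0005409997305341927
lift 7.59 [0.4749 0.3381 0.0823] [-0.7988  0.917   0.3524] [-0.0242 -0.1279 -0.0711] 0.0006242297765783299
lift 7.89 [0.4743 0.3382 0.0815] [-0.4034 -0.1221  0.3185] [-0.0402 -0.1656  0.0338] 0.0006414238228844323
```

View pics/wrist2.png

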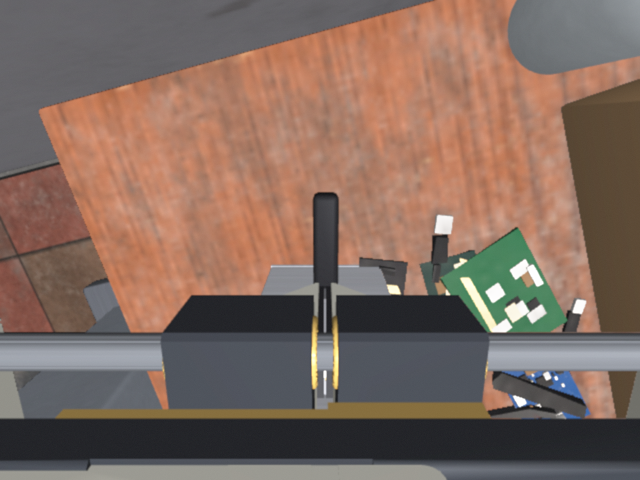

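View pics/scene2.png

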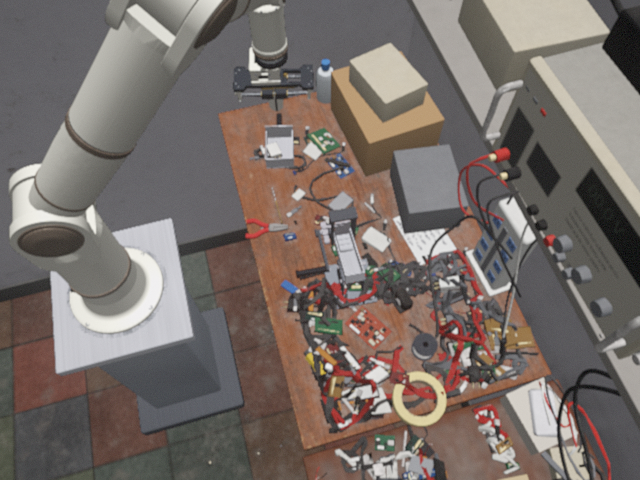

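The gripper closed fully, so it missed the bar: opening is 0.0006 and the dish is still standing at (278,145). I need to find out why before trying again.

```bash
python3 - <<'E'
from h import *; from cell import robot
np.set_printoptions(precision=4,suppress=True)
s=robot.observe();print(s["eef_pos"],s["eef_rot"],down(yd), rot(s["eef_rot"]).as_matrix())
c=load("scene2");e=s["eef_pos"]
print(proj(c,np.array([e,e-[0,0,.014],e+[0,0,.05],dw(-.07,.044)])))
t=robot.camera("top");np.savez("/tmp/top2.npz",**t)
print(proj(t,np.array([e,e-[0,0,.014],e+[0,0,.05],dw(-.07,.044)])))
cv2.imwrite("pics/t2.png",np.hstack([cv2.resize(t["image"][190:300,70:190],None,fx=3.3,fy=3.3,interpolation=3),cv2.resize(c["image"][60:170,220:340],None,fx=3.3,fy=3.3,interpolation=3)]))
w=load("wrist2"); print(w["xyz"],rot(w["orientation"]).apply([0,0,-1]),proj(w,np.array([e,e-[0,0,.014]])))
E
```

```text
[0.4744 0.3383 0.0816] [-0.0001  0.788   0.6157 -0.0003] [0.     0.788  0.6157 0.    ] [[ 0.2418  0.9703 -0.0006]
 [ 0.9703 -0.2418 -0.0002]
 [-0.0003 -0.0006 -1.    ]]
[[277.2469 113.4412]
 [277.6782 117.0908]
 [275.6424  99.8636]
 [278.4615 123.0706]]
[[114.3233 250.3479]
 [117.2027 251.4623]
 [103.3152 246.0878]
 [121.8477 253.1686]]
[0.4924 0.4101 0.2606] [-0.066  -0.267  -0.9614] [[324.0469 287.693 ]
 [324.0616 276.8566]]
```

View pics/t2.png

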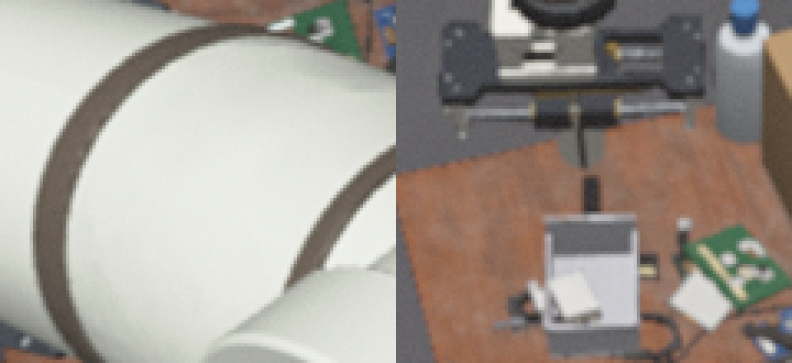

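```bash
python3 - <<'E'
from h import *
np.set_printoptions(precision=4,suppress=True)
c=load("scene2")
for v in range(98,124,2): print(v,[ (u,dep(c,u,v).round(3)) for u in (272,276,279)])
w=load("wrist2")
for v in range(240,300,6): print(v,dep(w,325,v),dep(w,310,v))
c=load("scene1"); print("open, tip expected",proj(c,np.array([[.476,.337,.136]])))
cv2.imwrite("pics/s1c.png",cv2.resize(c["image"][20:170,200:350],None,fx=4,fy=4,interpolation=3))
E
```

```text
98 [(272, array([0.461, 0.304, 0.178])), (276, array([0.47 , 0.303, 0.176])), (279, array([0.477, 0.299, 0.178]))]
100 [(272, array([0.464, 0.328, 0.146])), (276, array([0.473, 0.325, 0.146])), (279, array([0.48 , 0.324, 0.145]))]
102 [(272, array([0.463, 0.33 , 0.136])), (276, array([0.473, 0.325, 0.139])), (279, array([0.48 , 0.327, 0.134]))]
104 [(272, array([0.463, 0.331, 0.128])), (276, array([0.473, 0.332, 0.124])), (279, array([0.48 , 0.328, 0.126]))]
106 [(272, array([0.462, 0.331, 0.121])), (276, array([0.472, 0.329, 0.12 ])), (279, array([0.479, 0.324, 0.123]))]
108 [(272, array([0.462, 0.332, 0.113])), (276, array([0.472, 0.332, 0.11 ])), (279, array([0.478, 0.325, 0.115]))]
110 [(272, array([0.474, 0.424, 0.002])), (276, array([0.471, 0.327, 0.108])), (279, array([0.478, 0.326, 0.106]))]
112 [(272, array([0.472, 0.418, 0.002])), (276, array([ 0.484,  0.419, -0.003])), (279, array([0.491, 0.413, 0.001]))]
114 [(272, array([ 0.471,  0.416, -0.004])), (276, array([ 0.482,  0.41 , -0.001])), (279, array([0.484, 0.372, 0.04 ]))]
116 [(272, array([ 0.469,  0.406, -0.001])), (27
[... 283 characters left out ...]
79, array([0.478, 0.345, 0.048]))]
122 [(272, array([ 0.464,  0.386, -0.002])), (276, array([0.474, 0.379, 0.002])), (279, array([0.477, 0.343, 0.042]))]
240 [0.4778 0.3497 0.0424] [0.4656 0.3407 0.0014]
246 [0.4771 0.3469 0.0441] [0.4645 0.3367 0.0011]
252 [0.4762 0.3432 0.0431] [ 0.4633  0.3322 -0.0006]
258 [0.4755 0.3404 0.0447] [ 0.4622  0.3281 -0.0007]
264 [0.4745 0.3366 0.0435] [0.4613 0.3244 0.0002]
270 [0.4737 0.3334 0.044 ] [0.4616 0.3241 0.0113]
276 [0.473  0.3304 0.0453] [0.4619 0.3239 0.0216]
282 [0.4719 0.3261 0.0431] [0.4621 0.3236 0.031 ]
288 [0.4708 0.3216 0.0407] [0.4718 0.3506 0.1092]
294 [0.4707 0.3214 0.0489] [0.472  0.3504 0.1148]
open, tip expected [[276.2415  98.8913]]
```

View pics/s1c.png

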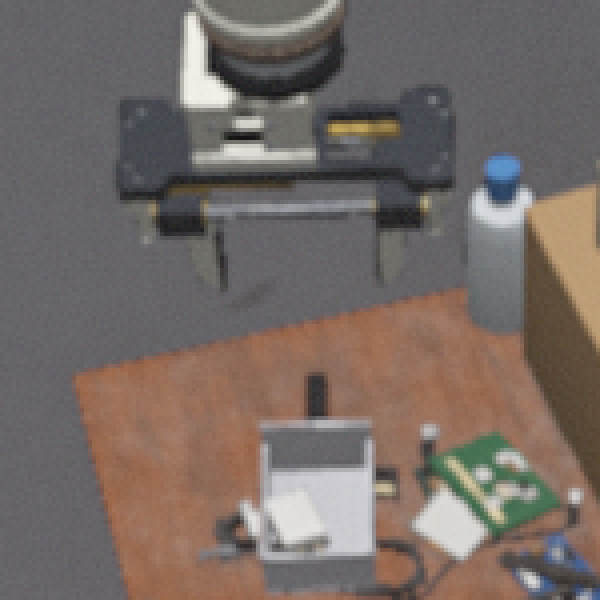

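Depth from both the scene and wrist cameras puts the closed fingertips at about z=0.105–0.108 with the reported TCP at 0.0815. The tips should be 14 mm below the TCP, so the real tips are about 39 mm short of where the stated tool frame puts them. The bar is where I measured it, and both cameras agree on the table and the bar. The mismatch also explains the miss: the tips closed at about 57 mm, above the 44 mm bar. I'll confirm it by gently touching the bare table with the closed fingers.

```bash
python3 - <<'E'
from h import *; from cell import robot
np.set_printoptions(precision=4,suppress=True)
p=np.r_[(dw(-.075,0)[:2]-yd*.06),.0815]
robot.line_to(p,rate=.15)
try:
    print(robot.line_to([p[0],p[1],-.005],rate=.12,force_limit=4))
    robot.pause(.2);s=robot.observe();print(s["t"],s["eef_pos"],s["contact_force"])
    print(robot.line_to([p[0],p[1],-.045],rate=.04,force_limit=4))
except robot.Unreachable as e: print("unreach",e)
s=robot.observe();print(s["t"],s["eef_pos"],s["contact_force"])
c=robot.camera("scene");np.savez("/tmp/scene3.npz",**c)
cv2.imwrite("pics/s3.png",cv2.resize(c["image"][50:170,210:350],None,fx=5,fy=5,interpolation=3))
E
```

```text
False
9.6583 [ 0.4182  0.3582 -0.0042] [-0.2992 -0.1185 -1.7526]
True
10.2083 [ 0.4178  0.3578 -0.0209] [-0.4805 -1.5461  9.907 ]
```

View pics/s3.png

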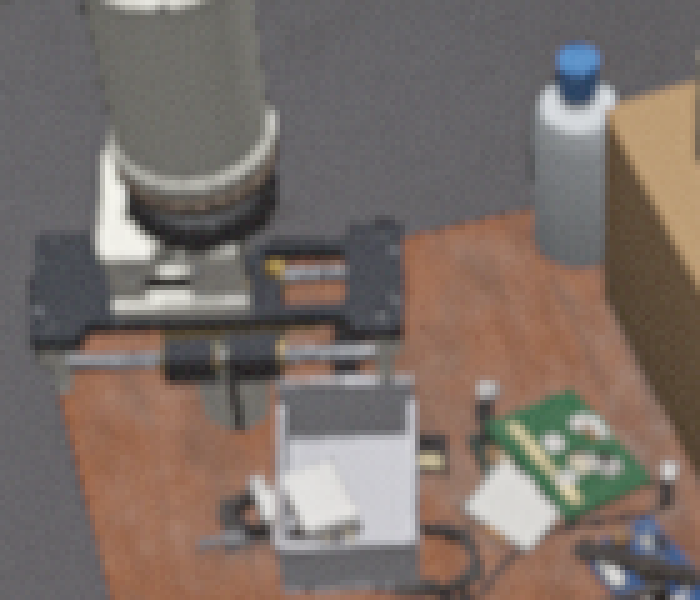

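The fingers touch the table at a reported TCP z of -0.021. So the tips are 21 mm behind the reported TCP and the grasp point is 40 mm behind it, and I'll command z = grasp height − 0.040 from here. Regrasping the bar.

```bash
cat >> h.py <<'E'
OFF=.040
E
python3 - <<'E'
from h import *; from cell import robot
np.set_printoptions(precision=4,suppress=True)
def st(n):
    s=robot.observe();print(n,round(s["t"],2),s["eef_pos"],s["contact_force"],s["wrist_torque"],s["opening"])
p=robot.observe()["eef_pos"]
robot.line_to([p[0],p[1],.06],rate=.2)
robot.line_to(dw(-.072,.06),rate=.2); robot.open_gripper()
print(robot.line_to(dw(-.072,.036-OFF),rate=.1,force_limit=6));st("down")
robot.close_gripper();st("closed")
p=robot.observe()["eef_pos"]
robot.line_to(p+[0,0,.05],rate=.1);robot.pause(.2);st("lift")
for n in ["scene","wrist"]:
    c=robot.camera(n); cv2.imwrite(f"pics/{n}4.png",c["image"]); np.savez(f"/tmp/{n}4.npz",**c)
c=load("scene4");cv2.imwrite("pics/s4c.png",cv2.resize(c["image"][50:170,210:350],None,fx=5,fy=5,interpolation=3))
E
```

```text
False
down 13.52 [ 0.4751  0.3408 -0.0039] [ 0.3564 -0.062  -0.0651] [ 0.0268 -0.0393 -0.003 ] 0.09177709209326233
closed 14.71 [ 0.4751  0.3404 -0.004 ] [ 0.2916  0.4625 -0.2255] [-0.0096 -0.1368  0.0241] 0.01386753589467191
lift 15.56 [0.4747 0.34   0.0453] [ 0.2221  0.1691 -0.6167] [ 0.0558 -0.0755 -0.0308] 0.013770295037360141
```

View pics/s4c.png

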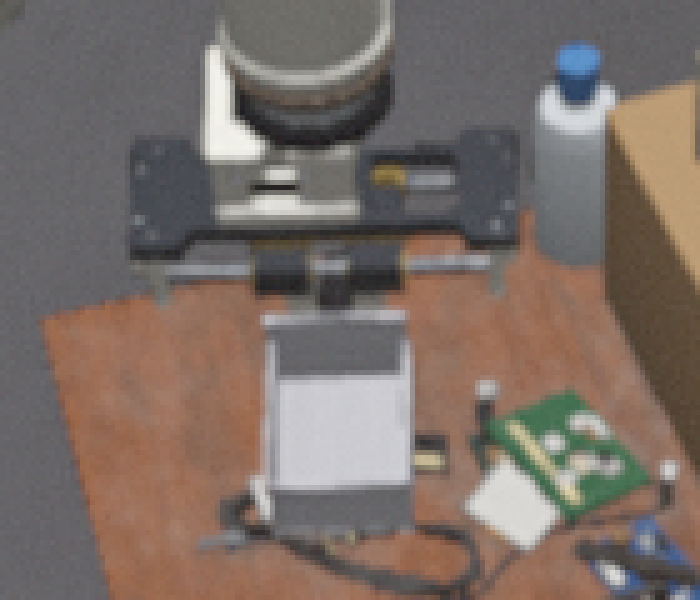

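View pics/wrist4.png

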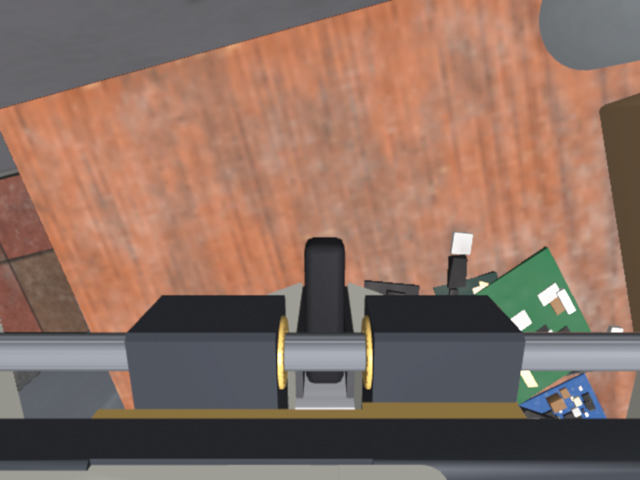

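Now it's held: opening is 13.8 mm and the dish is lifted. It's also empty, so the white patch was background clutter. Moving in front of the lip, staying low, then checking.

```bash
python3 - <<'E'
from h import *; from cell import robot
np.set_printoptions(precision=4,suppress=True)
def st(n):
    s=robot.observe();print(n,round(s["t"],2),s["eef_pos"],s["contact_force"],s["wrist_torque"],s["opening"])
X=cloud(load("scene4")).reshape(-1,3)
P=X[(X[:,0]>.4)&(X[:,0]<.51)&(X[:,1]>.21)&(X[:,1]<.315)&(X[:,2]>.04)&(X[:,2]<.12)]
t=(P[:,:2]-Dc)@xd; w=(P[:,:2]-Dc)@yd
for lo in np.arange(-.05,.06,.02):
    for sg in (-1,1):
        m=(t>lo)&(t<lo+.02)&(w*sg>.028)
        if m.sum(): print(round(lo,2),sg,m.sum(),np.percentile(P[m,2],90))
m=(abs(w)<.025)
print("floor",[(round(l,2),np.median(P[m&(t>l)&(t<l+.02),2])) for l in (-.02,0,.02)])
robot.line_to(fw(-.128-.07,0,.046),rate=.12,frame=down(yf));st("front")
for n in ["scene","top","wrist"]:
    c=robot.camera(n); cv2.imwrite(f"pics/{n}5.png",c["image"]); np.savez(f"/tmp/{n}5.npz",**c)
c=load("scene5");cv2.imwrite("pics/s5c.png",cv2.resize(c["image"][110:300,240:430],None,fx=3.1,fy=3.1,interpolation=3))
E
```

```text
-0.05 -1 10 0.08723149264307713
-0.05 1 41 0.09816083658284347
-0.03 -1 26 0.09036768520869187
-0.03 1 24 0.08884438167899089
-0.01 -1 31 0.08871477622878432
-0.01 1 24 0.08877837020627358
0.01 -1 20 0.09079204913630037
0.01 1 16 0.09135175093238623
0.03 -1 39 0.08849195112953884
0.03 1 43 0.08705351521302473
floor [(-0.02, np.float64(0.058798185279870685)), (0, np.float64(0.05875108896766856)), (0.02, np.float64(0.08389766482240502))]
front 17.49 [0.5474 0.1532 0.0461] [ 0.2346 -0.4198 -2.1326] [ 0.0412 -0.1211  0.043 ] 0.013787826162236444
```

View pics/s5c.png

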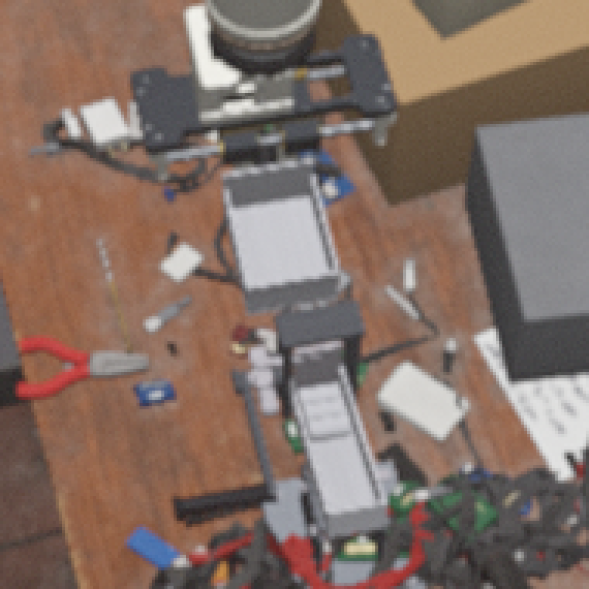

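View pics/top5.png

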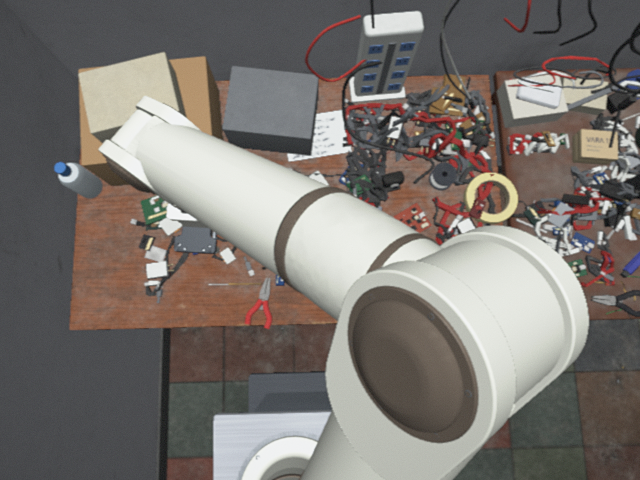

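The dish is level and lined up in front of the lip. I'll measure its offset in the feeder frame.

```bash
python3 - <<'E'
from h import *
np.set_printoptions(precision=4,suppress=True)
X=cloud(load("scene5")).reshape(-1,3)
q=X[:,:2]-G; fx=q@xf; fy=q@yf
m=(fx>-.19)&(fx<-.06)&(abs(fy)<.06)&(X[:,2]>.075)&(X[:,2]<.1)
P=np.c_[fx[m],fy[m]]
print(cv2.minAreaRect((P*1000).astype(np.float32)),len(P))
print("front wall", np.c_[fx,fy][(fx<-.16)&(fx>-.19)&(abs(fy)<.06)&(X[:,2]>.098)&(X[:,2]<.112)].mean(0))
# chute walls fy extents, lip
m=(fx>-.03)&(fx<.12)&(abs(fy)<.06)&(X[:,2]>.06)&(X[:,2]<.15); print("chute fy",np.percentile(fy[m],[1,99]),"fx min",fx[m].min())
m=(fx>-.03)&(fx<.03)&(X[:,2]>.155)&(X[:,2]<.17)&(abs(fy)<.06);print("portal",np.percentile(fx[m],[2,98]),np.percentile(fy[m],[2,98]))
E
```

```text
((-134.32113647460938, 0.058681488037109375), (111.26043701171875, 72.51649475097656), 0.060557276010513306) 447
front wall [-0.1783  0.0013]
chute fy [-0.0584  0.0266] fx min -0.015513366437857768
portal [-0.0132  0.0142] [-0.0285  0.0291]
```

```bash
python3 - <<'E'
from h import *; from cell import robot
np.set_printoptions(precision=4,suppress=True)
def st(n):
    s=robot.observe();print(n,round(s["t"],2),s["eef_pos"],s["contact_force"],s["wrist_torque"],s["opening"])
print(robot.line_to(fw(-.198,0,.0005),rate=.08,force_limit=6));st("low")
print(robot.line_to(fw(-.128,0,.0005),rate=.08,force_limit=6));st("in")
print(robot.line_to(fw(-.128,0,-.0045),rate=.03,force_limit=4));st("set")
c=robot.camera("scene");np.savez("/tmp/scene6.npz",**c)
cv2.imwrite("pics/s6c.png",cv2.resize(c["image"][110:300,240:430],None,fx=3.1,fy=3.1,interpolation=3))
E
```

```text
False
low 18.36 [0.5477 0.1526 0.0004] [-0.0972  0.4704 -1.2666] [ 0.0392 -0.1013 -0.0321] 0.013908122555129701
False
in 19.38 [0.5417 0.0833 0.0007] [-0.0343 -0.1934 -1.8497] [ 0.1104 -0.1194 -0.0674] 0.013801014731046266
True
set 19.62 [ 0.5422  0.0837 -0.0041] [-0.9787 -1.0826  6.3835] [-0.1952  0.043   0.0056] 0.013940228671493707
```

View pics/s6c.png

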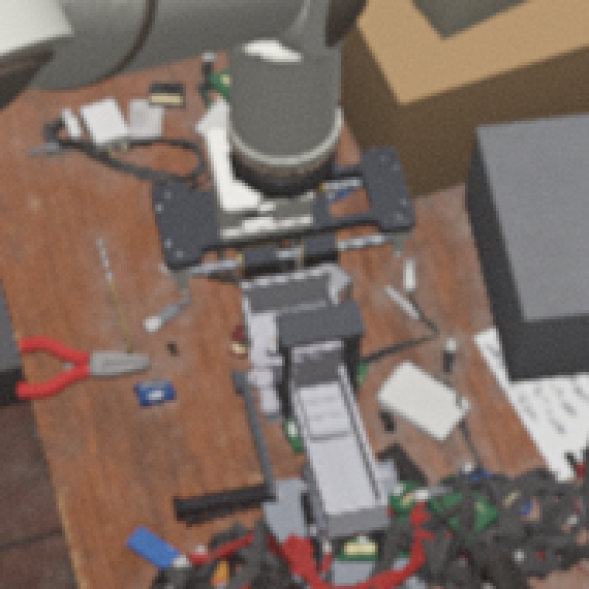

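The dish is on the table under the lip. Now I'll release it, retreat upward and go above the handle.

```bash
python3 - <<'E'
from h import *; from cell import robot
np.set_printoptions(precision=4,suppress=True)
def st(n):
    s=robot.observe();print(n,round(s["t"],2),s["joint_positions"],s["eef_pos"],s["contact_force"],s["wrist_torque"],s["opening"])
robot.open_gripper();st("open")
robot.line_to(fw(-.128,0,.22),rate=.2)
robot.move_pose(fw(.0985,-.09,.20),down(xf));st("hpre")
for n in ["scene","wrist"]:
    c=robot.camera(n); cv2.imwrite(f"pics/{n}7.png",c["image"]); np.savez(f"/tmp/{n}7.npz",**c)
c=load("scene7");cv2.imwrite("pics/s7c.png",cv2.resize(c["image"][110:300,240:430],None,fx=3.1,fy=3.1,interpolation=3))
E
```

```text
open 20.97 [ 0.454   0.7801 -0.8604  1.9293  0.8118  0.824  -0.9455] [ 0.5415  0.0828 -0.0048] [ 0.2008  0.2517 -0.7773] [ 0.0183 -0.0891  0.0344] 0.09170541268689639
hpre 23.21 [ 1.0523  0.2096 -0.8964  2.0183  0.1935  0.9996 -1.5931] [ 0.4328 -0.1342  0.1999] [0.551  0.3989 0.5781] [0.0275 0.0346 0.0398] 0.09169235886425263
```

View pics/s7c.png

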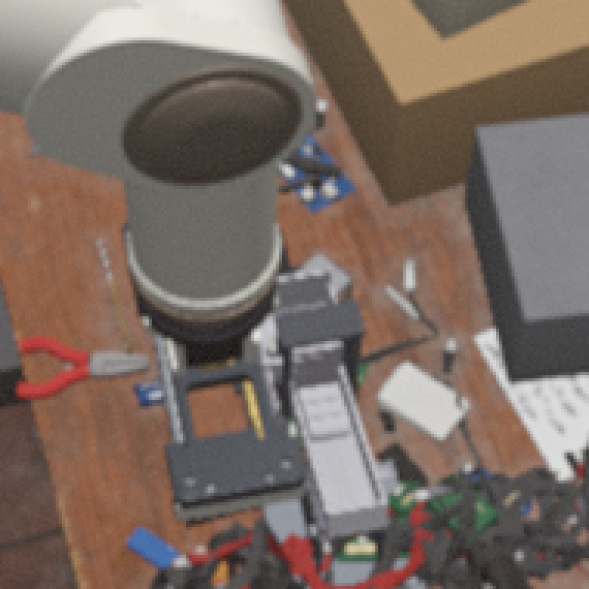

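View pics/wrist7.png

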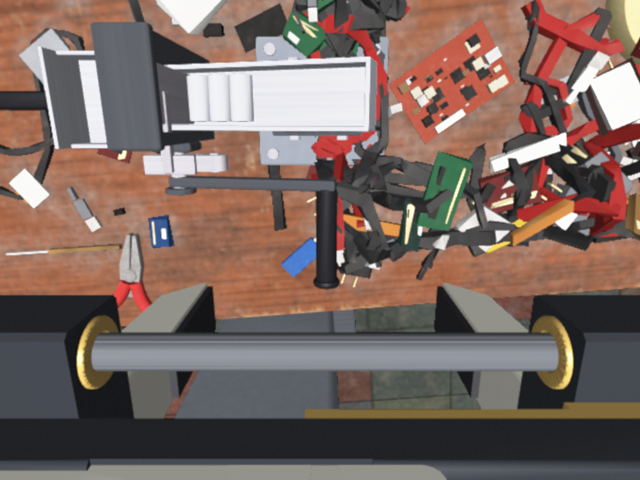

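The wrist view shows the dish under the lip at left, with its front wall at u≈55 and its bar going off to the left. The three spacers are at u≈200–240 with the gate still shut, and the handle bar is at u≈327, v 190–285. Checking the numbers next.

```bash
python3 - <<'E'
from h import *
np.set_printoptions(precision=4,suppress=True)
c=load("wrist7")
def F(p): q=p[:2]-G; return np.r_[q@xf,q@yf,p[2]]
for n,p,z in [("bar in",(327,195),.117),("collar",(327,278),.117),("pivot",(180,186),.1),("dish fl",(41,51),.056),("dish fr",(58,148),.056)]: print(n,F(onz(c,*p,z)))
for p in [(327,200),(327,230),(327,260),(327,272),(180,186)]: print(F(dep(c,*p)))
X=cloud(c).reshape(-1,3);q=X[:,:2]-G;fx=q@xf;fy=q@yf
m=(fx>-.115)&(fx<-.02)&(abs(fy)<.06)&(X[:,2]>.03)&(X[:,2]<.06)
print("dish rim fy",np.percentile(fy[m],[1,99]),"fx",np.percentile(fx[m],[1,99]))
m=(fx>.07)&(fx<.13)&(fy<-.065)&(fy>-.12)&(X[:,2]>.1)&(X[:,2]<.14)
print("bar",cv2.minAreaRect((np.c_[fx,fy][m]*1000).astype(np.float32)))
E
```

```text
bar in [ 0.0983 -0.0595  0.117 ]
collar [ 0.0986 -0.116   0.117 ]
pivot [-0.0009 -0.0567  0.1   ]
dish fl [-0.1073  0.0335  0.056 ]
dish fr [-0.1067 -0.0346  0.056 ]
[ 0.0983 -0.0614  0.1241]
[ 0.0984 -0.0807  0.1241]
[ 0.0985 -0.1007  0.1242]
[ 0.0986 -0.1093  0.1235]
[ 0.0012 -0.0558  0.1061]
dish rim fy [-0.0346  0.0361] fx [-0.1096 -0.0804]
bar ((97.6667709350586, -92.54145812988281), (17.66067886352539, 54.95349884033203), 0.6629423499107361)
```

```bash
python3 - <<'E'
from h import *; from cell import robot
np.set_printoptions(precision=4,suppress=True)
def F(p): q=p[:2]-G; return np.r_[q@xf,q@yf,p[2]]
def st(n):
    s=robot.observe();print(n,round(s["t"],2),F(s["eef_pos"]),s["contact_force"],s["wrist_torque"],s["opening"]);return s
print(robot.line_to(fw(.0985,-.09,.077),rate=.12,force_limit=6));st("down")
robot.close_gripper();s=st("closed")
for d in (72,64,56):
    t=np.radians(d); robot.line_to(fw(.1*np.sin(t),-.09,.1+.1*np.cos(t)-OFF),rate=.06)
    s=st(d)
    if np.linalg.norm(s["contact_force"])>15: break
c=robot.camera("scene");np.savez("/tmp/scene8.npz",**c)
cv2.imwrite("pics/s8c.png",cv2.resize(c["image"][110:300,240:430],None,fx=3.1,fy=3.1,interpolation=3))
c=robot.camera("wrist");cv2.imwrite("pics/wrist8.png",c["image"])
E
```

```text
False
down 24.48 [ 0.0985 -0.0893  0.0776] [0.5779 0.5269 0.6682] [-0.0026  0.0444  0.0313] 0.09181091932106404
closed 25.68 [ 0.0979 -0.09    0.077 ] [-0.1986  1.9489  0.1846] [ 0.4942 -0.0191  0.0127] 0.01286956088310937
72 26.07 [ 0.0946 -0.0899  0.0912] [ 1.7122  4.542  -4.0925] [ 0.8471 -0.245   0.0342] 0.012815216294813811
64 26.46 [ 0.0894 -0.09    0.1041] [ 1.6654  4.3682 -3.9728] [ 1.0267 -0.3806 -0.0271] 0.013282378250719718
56 26.84 [ 0.0827 -0.09    0.1158] [ 1.6354  4.4348 -5.9793] [ 1.0504 -0.418   0.0149] 0.01266195080468631
```

View pics/wrist8.png

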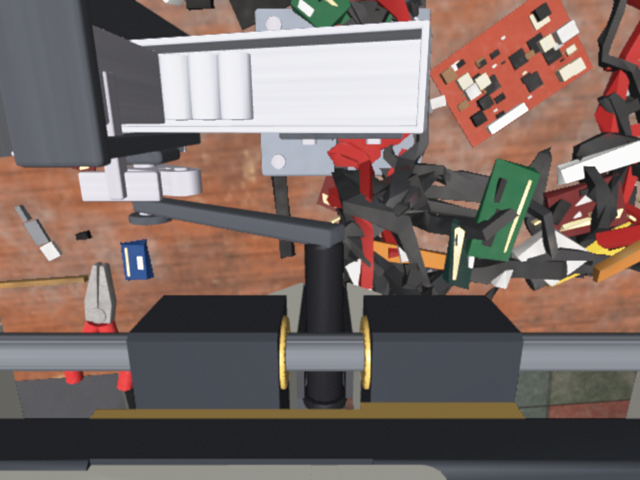

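The handle is held and the lever is rising, with forces around 6–8 N. Carrying on to upright.

```bash
python3 - <<'E'
from h import *; from cell import robot
np.set_printoptions(precision=4,suppress=True)
def F(p): q=p[:2]-G; return np.r_[q@xf,q@yf,p[2]]
def st(n):
    s=robot.observe();print(n,round(s["t"],2),F(s["eef_pos"]),s["contact_force"],s["wrist_torque"],s["opening"]);return s
for d in (48,40,32,24,16,8,0):
    t=np.radians(d); robot.line_to(fw(.1*np.sin(t),-.09,.1+.1*np.cos(t)-OFF),rate=.06)
    s=st(d)
    if np.linalg.norm(s["contact_force"])>20: print("stop");break
robot.pause(.5)
for n in ["scene","wrist"]:
    c=robot.camera(n);np.savez(f"/tmp/{n}9.npz",**c);cv2.imwrite(f"pics/{n}9.png",c["image"])
c=load("scene9")
cv2.imwrite("pics/s9c.png",cv2.resize(c["image"][110:300,240:430],None,fx=3.1,fy=3.1,interpolation=3))
E
```

```text
48 27.32 [ 0.0743 -0.09    0.1268] [ 1.8282  3.9099 -7.4501] [ 1.0077 -0.5275  0.0523] 0.013036395781648207
40 27.71 [ 0.0644 -0.0901  0.1365] [ 2.244   4.3416 -6.7094] [ 0.8843 -0.4956 -0.0085] 0.013280133656486469
32 28.09 [ 0.0529 -0.0901  0.1449] [ 1.9707  2.3929 -9.23  ] [ 0.5761 -0.4039 -0.0342] 0.013029265581543789
24 28.48 [ 0.0407 -0.0901  0.1515] [ 1.8103  0.0947 -8.0991] [ 0.2082 -0.2778  0.0227] 0.012957719940860778
16 28.86 [ 0.0276 -0.0902  0.1563] [-0.0858 -1.6365 -5.8035] [-0.1772  0.1005 -0.0352] 0.012958791470692678
8 29.24 [ 0.0137 -0.0902  0.1592] [-2.3494 -2.938  -1.246 ] [-0.4329  0.5619 -0.0344] 0.013135198535162838
0 29.62 [ 0.0001 -0.0903  0.1601] [-4.9225 -2.2791  4.4052] [-0.3928  1.0767 -0.0044] 0.012957599799535955
```

View pics/wrist9.png

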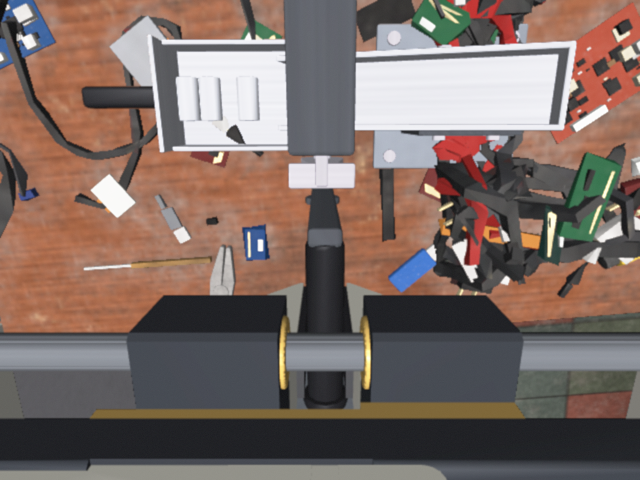

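View pics/s9c.png

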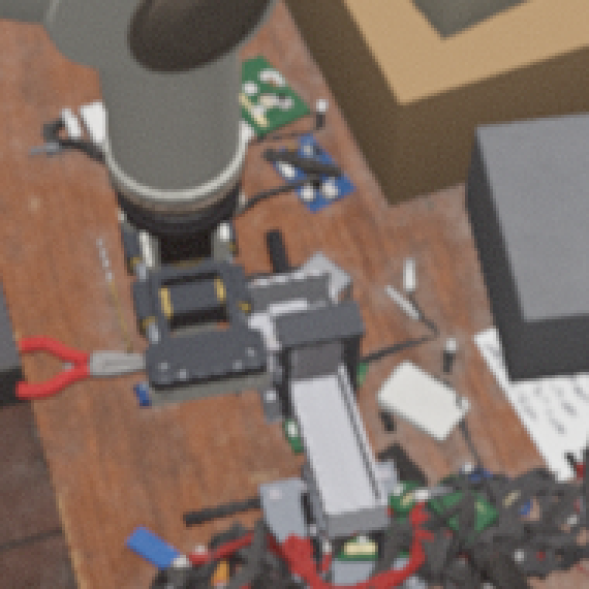

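All three spacers are lying in the dish in the wrist view, at (188,98), (210,98) and (248,98). The lever looks upright. One last check on the handle, dish and spacers, after a settling pause.

```bash
python3 - <<'E'
from h import *; from cell import robot
np.set_printoptions(precision=4,suppress=True)
def F(p): q=p[:2]-G; return np.r_[q@xf,q@yf,p[2]]
robot.pause(1.0)
c=robot.camera("wrist");np.savez("/tmp/wrist10.npz",**c);cv2.imwrite("pics/wrist10.png",c["image"])
for n,p in [("bar",(325,262)),("bar",(325,280)),("sp",(188,98)),("sp",(210,98)),("sp",(248,98)),("dishfloor",(228,70)),("cam",(321,175))]: print(n,F(dep(c,*p)))
print("arm@pivot",F(onz(c,323,203,.1)))
print("dish front",F(onz(c,152,39,.056)),F(onz(c,165,149,.056)))
X=cloud(c).reshape(-1,3);q=X[:,:2]-G;fx=q@xf;fy=q@yf
m=(abs(fy)<.03)&(abs(fx)<.04)&(X[:,2]>.15)&(X[:,2]<.2);print("portal fx",np.percentile(fx[m],[2,98]),np.median(X[m,2]))
m=(fy<-.06)&(fy>-.085)&(abs(fx)<.02)&(X[:,2]>.195);print("bar fx",np.percentile(fx[m],[2,50,98]),X[m,2].max())
s=robot.observe();print(s["t"],F(s["eef_pos"]),s["contact_force"],s["opening"],abs(s["joint_velocities"]).max())
E
```

```text
bar [ 0.0008 -0.0611  0.2077]
bar [ 0.0008 -0.068   0.2066]
sp [-0.097   0.0007  0.0253]
sp [-0.0814  0.0008  0.0247]
sp [-0.0538  0.0006  0.0267]
dishfloor [-0.0706  0.0212  0.0092]
cam [-0.001  -0.0401  0.1426]
arm@pivot [-0.0002 -0.0615  0.1   ]
dish front [-0.1068  0.0339  0.056 ] [-0.1058 -0.0332  0.056 ]
portal fx [-0.0143  0.0124] 0.16389104311311398
bar fx [-0.0191  0.0001  0.0191] 0.29405028893750385
31.275 [ 0.0007 -0.0903  0.1601] [-4.5236 -3.3556  3.6163] 0.012906894544653904 0.001658157605238017
```

View pics/wrist10.png

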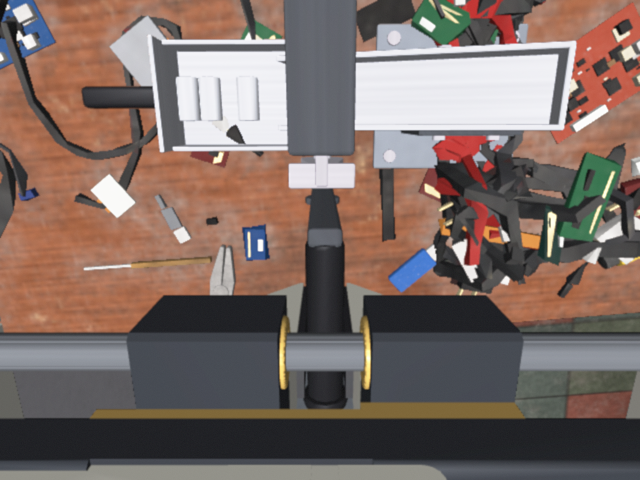

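```bash
python3 - <<'E'
from cell import robot
print(robot.finish_job())
E
```

```text
the job is handed in; nothing more can be done
None
```

The job is done and handed in at about 31 s. I set the dish under the lip with the gate still shut, let go of it, and swung the lever upright. All three spacers rolled into the dish, and the gripper was still holding the handle at the end.

**First grasp missed:** the gripper closed fully on nothing. The stated tool frame didn't match the real fingers: the tips are 21 mm behind the reported TCP, not 14 mm ahead of it. I confirmed this with the depth images and a light touch on the bare table (about 10 N). After correcting for it, both grasps held. The dish was not moved by the miss.

**Last checks:**
- **Spacers:** all three lie on the dish floor, 33 to 76 mm in front of the lip, and did not move between two pictures about 1 s apart.
- **Dish:** it stands under the lip, square to the chute to within about 1 mm across. It sits about 2 to 3 mm further out than I planned, still covering the whole landing zone.
- **Lever:** the handle is within about 1 to 2 mm of straight above the pivot, so within about 1° of upright, at about 200 mm high. The grip opening is 13 mm on the 14 mm bar.
- **Force:** the force reading was about 7 N while holding, more than the spring alone would give. The extra is probably sideways and vertical strain from small errors in my swing path, well inside the limits.
- **Bystanders:** the pliers and the blue stick look undisturbed. I never positively identified the yellow screwdriver.

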